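# Set out the hand-wash corner

## Robot

A 7-joint arm with a two-finger parallel gripper is mounted at the origin on the work surface. World frame = base frame: x ahead of the robot, y to its left, z up, the work surface at z = 0. Lengths are in mm, angles in rad, forces in N, time in s.
With the tool pointing down it reaches from about 350 to 900 mm from the base axis. Payload 7.2 kg.
Tool frame: the origin (TCP) lies on the front face of the gripper's body, between the roots of the fingers; the fingertips stand 73 mm ahead of it and the grasp point (between the pads) lies 54 mm ahead of it (ctrl.tcp_to_grasp is the distance from the TCP to the grasp point, in mm); z points along the fingers, y is the direction in which the jaws open and shut (so a half turn about z gives the same grasp; the last joint's range is limited). The gripper opens to 85 mm and grips with 20 to 120 N. Pads are 22 mm wide; open, the fingers measure 114 mm over their backs; the gripper's body (76 mm by 85 mm) begins 54 mm behind the grasp point. The pads swing forward as they close: fully open they stand 13 mm farther back than shut.
Start: joints at [1.098, 0.411, -0.013, 1.596, 0.006, 1.134, -0.082], TCP at [246.135, -574.494, 303.897] pointing down, gripper open.
Joint ranges: [-2.95, 2.95], [-0.29, 1.99], [-1.47, 1.44], [0.14, 2.54], [-1.03, 4.17], [0.13, 1.85], [-2.86, 2.86]. Speed limits (rad/s): [2.39, 2.39, 3.01, 3.01, 3.14, 3.14, 3.14].

## Interface

Orientations are given as a rotation vector (axis times angle).
In Python, from workcell import ctrl gives the robot as it stands.
- The arm moves only by the tool play_rows, never from a script. Its arguments are lists of equal length, an entry for each row: "jaw": the finger opening in m, from 0 to 0.0854; "slide": the shift along the world's x, y, z in m, a list of three; "angular": the turn, a rotation vector about the world's x, y, z in rad, a list of three. A call has 1 to 20 rows; each row shifts and turns the commanded pose from where the row before left it; what a row does not reach is not made up. A row lasts 1/8 s, in which the tool goes at most 62.5 mm and 10.7 degrees, less where a joint would pass 70% of its speed; a pose out of reach is approached as far as the arm can. A call with a gripper value outside its range is refused whole. The fingers move at their own pace and stop on an object; "grip_force" is the grip in N (left out, the last holds). Time passes only in rows, so rows that do not move let the fingers close. It gives the time, the measured TCP pose, the force and the opening at its end, in the units of the state.
- ctrl.get_state(): the state, without advancing time (a new reading comes with each control period).
- ctrl.get_image(name): name is "scene" or "top" or "wrist"; returns a dict with "pixels" (384x512x3 uint8, blue, green, red), "fx", "fy", "cx", "cy" (pixels), "k1" (the pictures are not rectified: a ray, as slopes to the right and down, at radius r is drawn at 1 + k1 r^2 times it, then the intrinsics apply), "eye" and "rotation" of the camera in the world; the wrist camera has in their place "tool_from_camera" (4x4, takes a point from camera to tool coordinates, whose origin is the TCP and whose axes are the flange's). Camera axes: x right, y down, z forward; pixel columns grow to the right and rows downward; lengths in mm; the calibration is good to about 2 mm. A picture is of the moment at which its call begins: read the wrist's pose just before it. There is no depth.
- ctrl.sign_off(): hands the job in, once; it reports no verdict.
The state is a dict: "time_s": time; "joint_positions": joint angles; "qd": joint speeds; "tau": joint torques, N m; "position": TCP position; "eef_rot": TCP orientation; "ft_force": force on the tool from outside, world axes, zero at the start; "ft_torque": the same for the moment, N m; "opening": opening from 0.0 (shut) to 1.0 (fully open).
Only numpy, scipy, OpenCV 4.12 (cv2) and the standard library are available. Lean on these libraries where they do the work, as an engineer would, in place of code of your own. Each camera call takes 0.05 s, during which the arm holds its last target.

## Task

Slide the flat soap tin out from under the low shelf, lay it in the middle of the ribbed mat with its long sides along the mat's long sides, and stand the glass jar on top, in the middle of the tin. Set the clothespeg cluster, clip up, on the base strip midway between the two pots, and lay the scrubbing brush, bristles down, to the left of the detergent tub as the robot sees it: parallel with the tub's side wall, level with the middle of it, with a gap of about 4 cm between brush and tub. Keep the jar upright all the time, leave the empty measuring cup where it is, and let go of everything at the end.

Things in the scene. Friction and masses are not known exactly. Their poses are not given: they have to be found in the camera images.
- tin: Flat closed aluminium soap tin, 90 (x) x 60 (y) x 26 mm high, about 0.15 kg, loose. Origin: centre of underside, x along its length. At the start it lies on the table, its front 42 to 52 mm sticking out of the low shelf's front, long side roughly along the shelf's x: grip there across its 60 mm width and draw it out along the shelf's -x before lifting (8 mm play under the deck).
- jar: Closed glass jar with a round metal lid, 56 mm across, 80 mm high, about 0.25 kg, loose, standing. Origin: centre of its underside, z up.
- pegs: Four orange clothespegs side by side, joined by a steel spring clip; rigid, loose, about 0.08 kg. 76 (x, along the pegs) x 46 (y) mm; pegs and clip plate up to 17 mm high. In the middle stands a steel tab to grip, 12 mm thick (x), 32 mm wide (y), from 17 to 48 mm high (a thin roll on its top reaches 50 mm). Origin: centre of underside, z up.
- brush: Aluminium scrubbing brush, white bristles down, loose, about 0.16 kg: 110 (x) x 40 (y) mm, bristles and back up to 26 mm; above them a bar handle along x, 90 mm long, 20 mm wide (y), between 40 and 58 mm high, on two posts. Origin: centre of the underside of the bristles, x along its length, z up.
- mat: Dark ribbed rubber mat lying fixed on the table, 120 (x) x 90 (y) x 3 mm. Origin: centre of its underside, x along its long side and its ribs, z up.
- tub: Purple detergent tub, hinged lid closed, fixed: 100 (x) x 80 (y) mm, 70 mm high, lid rim 2 mm wider all round, a tab on the lid's front (-x). Origin: centre of underside; x away from the robot (within 0.15 rad), y to the robot's left, z up. Left wall 40 mm from the origin along +y; with a 40 mm gap the brush's middle is 100 mm from the origin along +y.
- pots: Two identical lidded white pots fixed on one white plastic base strip, 76 (x) x 180 (y) x 4 mm. Pots 45 mm across, 70 mm high, their axes 65 mm from the origin along +y and -y, leaving 85 mm between them. Origin: centre of the strip's underside, midway between the pots, z up.
- shelf: Low white plastic shelf, fixed: deck 140 (x) x 170 (y) mm, underside 34 mm, top 44 mm above the table; closed at back and sides (152 mm wide inside), open at the front (-x, towards the robot). Origin: centre of underside; deck's front edge at x = -70 mm. A small round tin (44 mm across, top at 74 mm) stands on the rear of the deck at x = 30 mm: not part of the job.
- cup: Empty white plastic measuring cup, 60 mm across, 50 mm high, loose, standing among the things; to be left alone. Origin: centre of its underside, z up.
Not all that is in view belongs to the job. What is shaped like the tin but brown is not meant.

How it is judged (in metres and radians):
At the end, for the whole second after the job is handed in: Tin on mat, centred to 12 mm, long axes within 0.17 rad; jar on tin, centred to 12 mm; pegs on strip within 13 mm of midway between pots; brush on table, centre 100 +- 15 mm from tub centre along tub +y, +- 15 mm along its x, parallel within 0.17 rad; all upright within 0.12 rad, at rest (horizontal distance between tin and mat below 0.012 m and angle between the x axis of tin and the x axis of mat, either way round below 0.17 rad and z of tin in the frame of mat between -0.001 and 0.008 m and horizontal distance between jar and tin below 0.012 m and z of jar in the frame of tin between 0.021 and 0.031 m and horizontal distance between pegs and pots below 0.013 m and z of pegs in the frame of pots between -0.001 and 0.01 m and y of brush in the frame of tub between 0.085 and 0.115 m and x of brush in the frame of tub between -0.015 and 0.015 m and z of brush in the frame of tub between -0.005 and 0.008 m and angle between the x axis of brush and the x axis of tub, either way round below 0.17 rad and angle between each of tin, jar, pegs, brush's own z axis and vertical below 0.12 rad and linear speed of each of tin, jar, pegs, brush below 0.02 m/s and angular speed of each of tin, jar, pegs, brush below 0.2 rad/s); the robot touches nothing.
It fails at once if the measuring cup is moved by more than 20 mm (distance of cup from where it was at the start of the episode above 0.02 m).
It fails at once if the glass jar is tipped by more than 0.6 rad (angle between jar's own z axis and vertical above 0.6 rad).
It also fails if it takes over 120 s, if anything falls off the work surface, if the arm or the gripper's body presses on something with over 40 N, if the wrist force passes 120 N, or if a joint passes its speed limit or range.

## Working session

There is one attempt and no reset: what is moved stays moved. The work goes in short steps, Python scripts to look and compute and a tool call to move; the robot and the scene stay as the last step left them, time stands still between calls to the robot, and variables do not carry over. Pictures are saved under pics/ and viewed, and the job is handed in when it is done.

Besides the shell and the picture viewer there is one more tool, called after ">>>" as name(argument=value, ...) on one line, values as JSON. play_rows: Moves the arm, as the interface text tells. Its arguments: {"type":"object","properties":{"jaw":{"type":"array","items":{"type":"number"}},"slide":{"type":"array","items":{"type":"array","items":{"type":"number"}}},"angular":{"type":"array","items":{"type":"array","items":{"type":"number"}}},"grip_force":{"type":"number"}},"required":["jaw","slide","angular"]}

```bash
mkdir -p pics; ls; python3 - <<'E'
from workcell import ctrl
import cv2
print(ctrl.get_state(), ctrl.tcp_to_grasp)
for n in ("scene","top","wrist"):
    d=ctrl.get_image(n); cv2.imwrite(f"pics/{n}0.png",d["pixels"])
    print(n,{k:v for k,v in d.items() if k!="pixels"})
E
```

```text
pics
{'time_s': 0.0, 'joint_positions': array([ 1.09780723,  0.41192072, -0.01274075,  1.59705637,  0.00562224,
        1.13431204, -0.08219253]), 'qd': array([ 2.22234834e-03, -5.84070665e-04,  4.57579715e-05, -5.67931346e-04,
        6.21305386e-04, -1.87188803e-03,  5.00543274e-04]), 'tau': array([ 2.01596657e-05, -6.00610042e+01,  6.82274681e-01, -2.99410057e+01,
        1.37678225e-02,  1.07649970e-02,  1.43650630e-05]), 'position': array([ 245.96616265, -574.14350516,  303.03481909]), 'eef_rot': array([-3.07588115e+00, -6.31292584e-01,  7.17392799e-04]), 'ft_force': array([ 0.43051058, -0.21858125,  0.4794101 ]), 'ft_torque': array([-0.0104251 ,  0.03567553,  0.00871486]), 'opening': 0.998573950402451} 53.900000000000006
scene {'fx': 384.8614258014516, 'fy': 384.8614258014516, 'cx': 250.43061484038427, 'cy': 186.03578775664218, 'k1': -0.08061643056561973, 'eye': array([ 966.99919375, -609.22975825,  667.36123992]), 'rotation': array([-2.1408867 , -0.72000254,  0.33318739])}
top {'fx': 351.00817367064394, 'fy': 351.00817367064394, 'cx': 257.9139614497906, 'cy': 188.29648765631575, 'k1': -0.047207816771938575, 'eye': array([ 300.00615628,   -9.08323463, 1057.35744133]), 'rotation': array([-2.13674825,  2.10268284, -0.21320553])}
wrist {'fx': 294.643854226624, 'fy': 294.643854226624, 'cx': 255.86090804284242, 'cy': 188.65205321644697, 'k1': -0.021336323472931556, 'tool_from_camera': array([[ 6.10471160e-05, -9.47262262e-01, -3.20459364e-01,
         8.23882394e+01],
       [ 9.99999991e-01,  9.69326010e-05, -9.60292724e-05,
         3.75442043e-01],
       [ 1.22027865e-04, -3.20459355e-01,  9.47262259e-01,
        -6.95308450e+01],
       [ 0.00000000e+00,  0.00000000e+00,  0.00000000e+00,
         1.00000000e+00]])}
```

View pics/scene0.png

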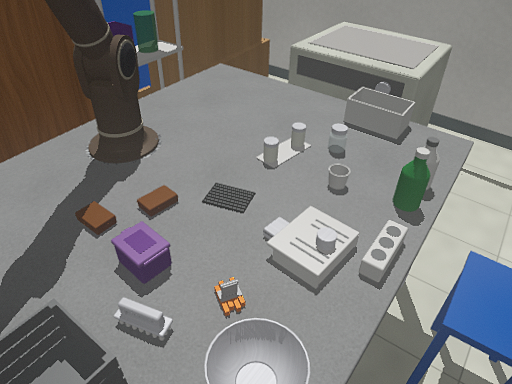

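View pics/top0.png

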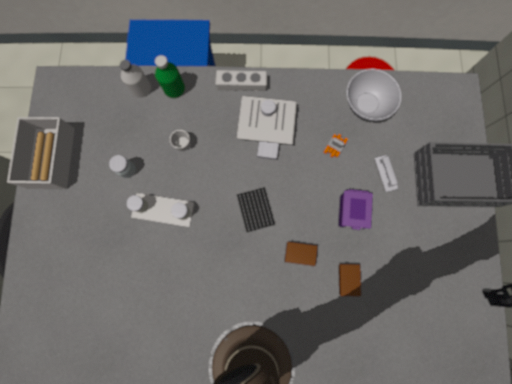

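View pics/wrist0.png

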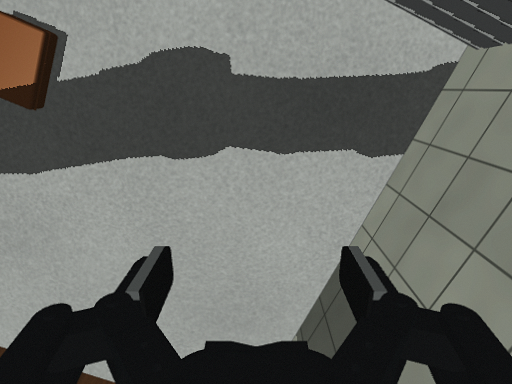

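```bash
cat > h.py <<'E'
import numpy as np, cv2
from scipy.spatial.transform import Rotation as R
from workcell import ctrl
def grab(n,save=None):
    s=ctrl.get_state(); d=ctrl.get_image(n)
    if n=="wrist":
        T=np.eye(4);T[:3,:3]=R.from_rotvec(s["eef_rot"]).as_matrix();T[:3,3]=s["position"]
        M=T@np.array(d["tool_from_camera"])
        d["Rm"]=M[:3,:3];d["e"]=M[:3,3]
    else:
        d["Rm"]=R.from_rotvec(d["rotation"]).as_matrix();d["e"]=np.array(d["eye"])
    d["K"]=np.array([[d["fx"],0,d["cx"]],[0,d["fy"],d["cy"]],[0,0,1.]]);d["D"]=np.array([d["k1"],0,0,0.])
    if save: 
        cv2.imwrite(f"pics/{save}.png",d["pixels"])
        np.savez(f"pics/{save}.npz",**{k:d[k] for k in("pixels","Rm","e","K","D")})
    return d
def load(n): return dict(np.load(f"pics/{n}.npz"))
def ray(d,uv):
    p=cv2.undistortPoints(np.array(uv,float).reshape(-1,1,2),d["K"],d["D"]).reshape(-1,2)
    return np.c_[p,np.ones(len(p))]@d["Rm"].T
def hit(d,uv,z):
    r=ray(d,uv); return d["e"]+r*((z-d["e"][2])/r[:,2])[:,None]
def proj(d,P):
    P=np.array(P,float).reshape(-1,3); rv=cv2.Rodrigues(d["Rm"].T)[0]
    return cv2.projectPoints(P,rv,-d["Rm"].T@d["e"],d["K"],d["D"])[0].reshape(-1,2)
def crop(d,x0,y0,x1,y1,k,name):
    cv2.imwrite(f"pics/{name}.png",cv2.resize(d["pixels"][y0:y1,x0:x1],None,fx=k,fy=k,interpolation=cv2.INTER_CUBIC))
E
python3 - <<'E'
from h import *
d=grab("top","top1"); g=grab("scene","scene1")
crop(d,100,60,310,240,3.8,"topA"); crop(d,220,100,420,300,2.9,"topB")
for n,uv,z in [("mat",(256,209),3),("pegs",(336,145),17),("brush",(387,173),58),("tub",(357,209),70),("pots",(162,210),4),("tin",(268,151),26),("jar",(120,164),80),("cup",(180,140),50),("shelf",(268,120),44)]:
    print(n,hit(d,uv,z).round())
E
```

```text
mat [[446.  -7.   3.]]
pegs [[ 649. -252.   17.]]
brush [[ 552. -392.   58.]]
tub [[ 441. -295.   70.]]
pots [[438. 278.   4.]]
tin [[622. -41.  26.]]
jar [[560. 389.  80.]]
cup [[645. 226.  50.]]
shelf [[716. -39.  44.]]
```

View pics/topA.png

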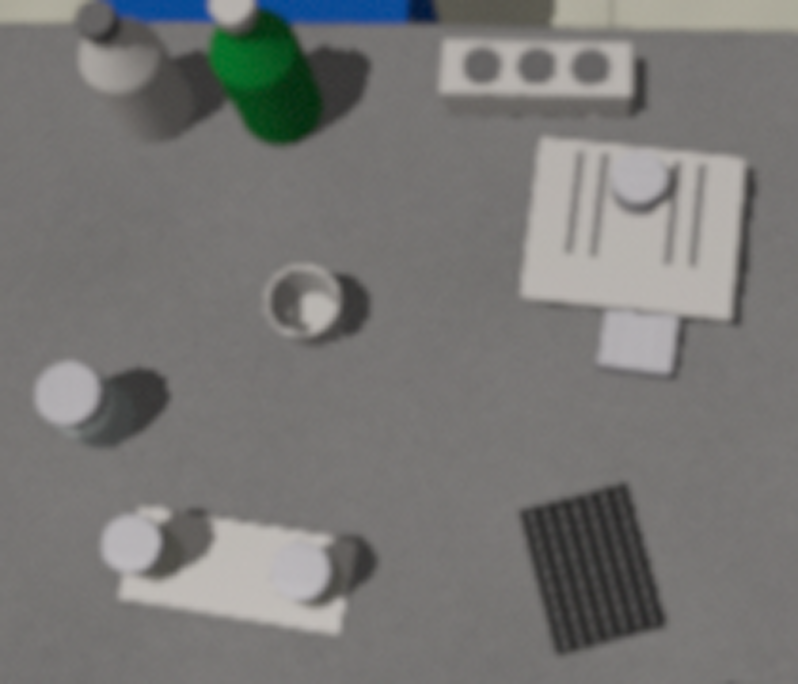

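View pics/topB.png

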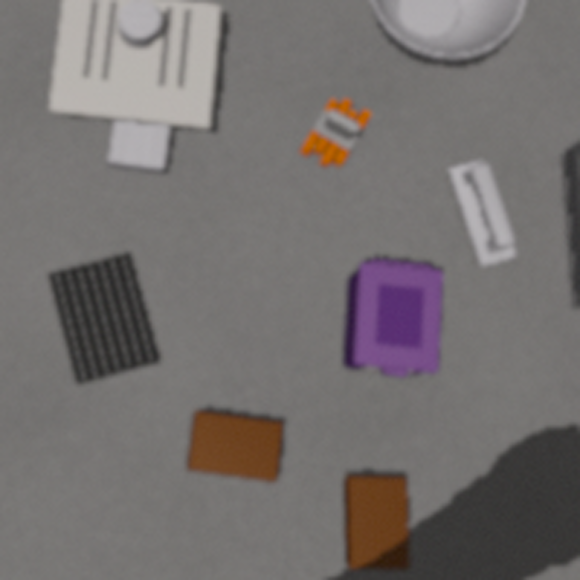

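>>> play_rows(jaw=[0.085,0.085,0.085,0.085,0.085,0.085,0.085,0.085,0.085,0.085], slide=[[0.035,0.03,0.003],[0.035,0.03,0.003],[0.035,0.03,0.003],[0.035,0.03,0.003],[0.035,0.03,0.003],[0.035,0.03,0.003],[0.035,0.03,0.003],[0.035,0.03,0.003],[0,0,0],[0,0,0]], angular=[[0,0,-0.05],[0,0,-0.05],[0,0,-0.05],[0,0,-0.05],[0,0,-0.05],[0,0,-0.05],[0,0,-0.05],[0,0,-0.05],[0,0,0],[0,0,0]])

```text
time_s: 1.5
position: [525.8, -334.8, 327.6]
eef_rot: [3.141, 0.008, -0.001]
ft_force: [-0.2, -0.0, -0.4]
opening: 0.996
```

```bash
python3 - <<'E'
from h import *
d=grab("wrist","w1"); s=ctrl.get_state(); print(s["position"],s["eef_rot"],s["joint_positions"],s["time_s"])
E
```

```text
[ 525.28087584 -335.4237012   327.70343073] [ 3.14110226e+00  6.00842885e-03 -1.31387262e-03] [ 0.53625745  0.3921914  -0.06321029  1.56712961  0.0269578   1.18362302
 -1.09932889] 1.55
```

View pics/w1.png

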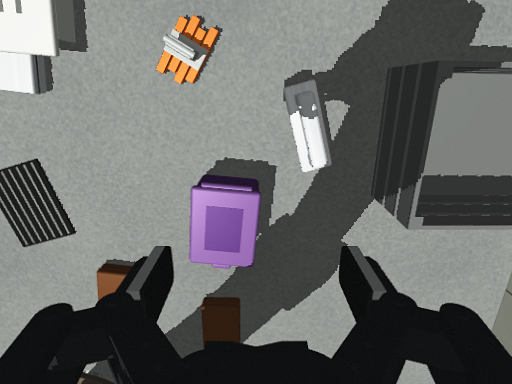

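```bash
python3 - <<'E'
from h import *
d=load("w1")
crop(d,140,0,350,280,2.1,"w1a"); crop(d,0,0,130,260,2.3,"w1b")
E
```

```text
(no output)
```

View pics/w1a.png

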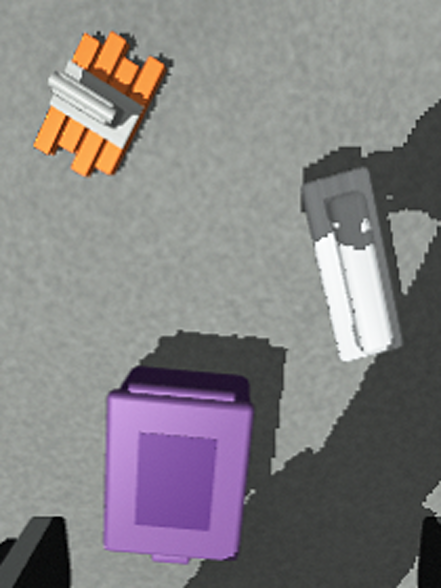

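View pics/w1b.png

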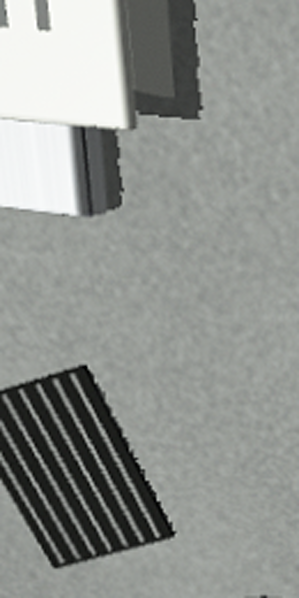

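```bash
python3 - <<'E'
from h import *
d=load("w1")
crop(d,270,65,350,185,5,"w1c")
c=np.array([(108,393),(251,404),(237,556),(104,548)])/2.1+[140,0]
P=hit(d,c,70);print(P.round(1),P.mean(0))
for i in range(4):print(np.linalg.norm(P[i]-P[i-1]))
c=np.array([(139,433),(216,437),(210,530),(136,525)])/2.1+[140,0]
P=hit(d,c,70);print(P.round(1),P.mean(0))
for e in((P[0]-P[3]),(P[1]-P[2])):print(np.arctan2(e[1],e[0]))
E
```

```text
[[ 498.9 -259.8   70. ]
 [ 492.8 -339.7   70. ]
 [ 393.9 -332.    70. ]
 [ 399.  -250.8   70. ]] [ 446.15298196 -295.58485489   70.        ]
100.22499453561164
80.05974910813885
99.1399944713517
81.38025091003777
[[ 474.9 -276.    70. ]
 [ 472.7 -319.9   70. ]
 [ 412.  -315.7   70. ]
 [ 415.2 -271.2   70. ]] [ 443.70240901 -295.68942745   70.        ]
-0.07993228984435151
-0.06874062850544449
```

View pics/w1c.png

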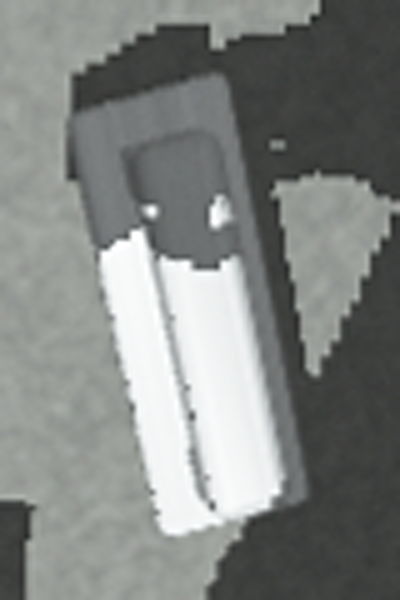

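```bash
python3 - <<'E'
from h import *
d=load("w1")
def q(n,c,k,o,z):
    P=hit(d,np.array(c)/k+o,z);e=P[0]+P[1]-P[2]-P[3]
    print(n,P.mean(0).round(1),"yaw",np.arctan2(e[1],e[0]).round(3),[round(np.linalg.norm(P[i]-P[i-1]),1) for i in range(4)])
q("back",[(72,118),(225,75),(308,495),(165,530)],5,[270,65],26)
q("bar",[(130,145),(215,130),(283,490),(210,512)],5,[270,65],58)
# pegs: clip plate z17, orange corners
q("pegs",[(85,33),(168,62),(108,175),(35,150)],2.1,[140,0],12)
q("roll",[(52,72),(118,112),(112,122),(48,82)],2.1,[140,0],50)
q("mat-part",[(0,389),(87,366),(174,534),(58,567)],2.3,[0,0],3)
q("tin",[(0,122),(80,124),(82,213),(0,207)],2.3,[0,0],26)
E
```

```text
back [ 562.9 -400.9   26. ] yaw 0.27 [np.float64(105.6), np.float64(37.3), np.float64(106.1), np.float64(37.8)]
bar [ 564.  -399.2   58. ] yaw 0.265 [np.float64(86.1), np.float64(18.8), np.float64(83.6), np.float64(17.8)]
pegs [ 651.7 -251.9   12. ] yaw -0.53 [np.float64(69.3), np.float64(47.7), np.float64(70.6), np.float64(44.0)]
roll [ 651.8 -252.3   50. ] yaw -0.555 [np.float64(5.2), np.float64(37.4), np.float64(5.8), np.float64(36.7)]
mat-part [450.2 -14.1   3. ] yaw 0.157 [np.float64(123.0), np.float64(59.7), np.float64(116.3), np.float64(87.7)]
tin [626.9 -50.5  26. ] yaw -0.226 [np.float64(42.7), np.float64(41.6), np.float64(44.1), np.float64(43.9)]
```

>>> play_rows(jaw=[0.05,0.05,0.05,0.05,0.05,0.05,0.05,0.05,0.05], slide=[[0.01,-0.016,-0.03],[0.01,-0.016,-0.03],[0.01,-0.016,-0.03],[0.008,-0.016,-0.03],[0,0,-0.02],[0,0,-0.02],[0,0,-0.02],[0,0,0],[0,0,0]], angular=[[0,0,0.066],[0,0,0.066],[0,0,0.066],[0,0,0.066],[0,0,0],[0,0,0],[0,0,0],[0,0,0],[0,0,0]])

```text
time_s: 2.68
position: [564.6, -398.4, 148.7]
eef_rot: [3.112, 0.421, 0.001]
ft_force: [-0.2, -0.1, -0.1]
opening: 0.588
```

```bash
python3 - <<'E'
from h import *
d=grab("wrist","w2"); s=ctrl.get_state(); print(s["position"],s["eef_rot"])
E
```

```text
[ 564.71650483 -398.59900128  149.04462405] [3.11211724e+00 4.21009702e-01 2.11046039e-03]
```

View pics/w2.png

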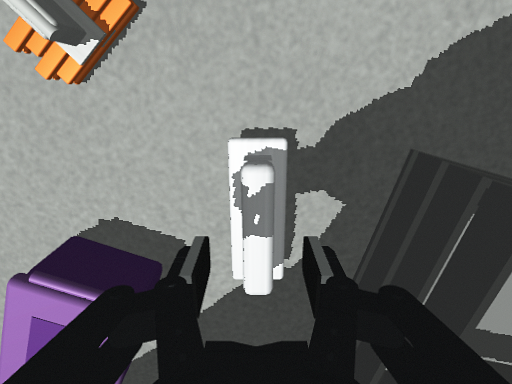

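```bash
python3 - <<'E'
from h import *
d=load("w2")
P=hit(d,[(257,164),(258,293)],58);print(P,P.mean(0),np.linalg.norm(P[0]-P[1]))
P=hit(d,[(258,139),(258,278)],26);print(P.mean(0),np.linalg.norm(P[0]-P[1]))
E
```

```text
[[ 606.15895965 -388.1239996    58.        ]
 [ 522.9000633  -411.87654251   58.        ]] [ 564.52951148 -400.00027105   58.        ] 86.5807548721721
[ 563.49459639 -400.82591786   26.        ] 106.6992682398642
```

>>> play_rows(jaw=[0.05,0.05,0.05,0.05,0.0,0.0,0.0,0.0,0.0,0.0], slide=[[0,-0.001,-0.015],[0,0,-0.015],[0,0,-0.014],[0,0,0],[0,0,0],[0,0,0],[0,0,0],[0,0,0],[0,0,0],[0,0,0]], angular=[[0,0,0],[0,0,0],[0,0,0],[0,0,0],[0,0,0],[0,0,0],[0,0,0],[0,0,0],[0,0,0],[0,0,0]], grip_force=40)

```text
time_s: 3.98
position: [564.4, -399.7, 104.5]
eef_rot: [3.113, 0.421, 0.001]
ft_force: [-0.4, 0.2, 5.4]
opening: 0.227
```

>>> play_rows(jaw=[0,0,0,0,0,0,0,0,0,0,0,0,0,0,0], slide=[[0,0,0.03],[0,0,0.04],[0,0,0.04],[-0.0187,0.034,0],[-0.0187,0.034,0],[-0.0187,0.034,0],[-0.0187,0.034,0],[-0.0187,0.034,0],[-0.0187,0.034,0],[0,0,0],[0,0,-0.03],[0,0,-0.03],[0,0,-0.025],[0,0,0],[0,0,0]], angular=[[0,0,0],[0,0,0],[0,0,0],[0,0,-0.057],[0,0,-0.057],[0,0,-0.057],[0,0,-0.057],[0,0,-0.057],[0,0,-0.057],[0,0,0],[0,0,0],[0,0,0],[0,0,0],[0,0,0],[0,0,0]])

```text
time_s: 5.85
position: [452.3, -196.0, 129.4]
eef_rot: [3.139, -0.115, 0.0]
ft_force: [1.0, -0.5, -1.3]
opening: 0.225
```

```bash
python3 - <<'E'
from h import *
d=grab("wrist","w3"); s=ctrl.get_state(); print(s["position"],s["eef_rot"],s["ft_force"])
E
```

```text
[ 452.55139464 -195.97933311  129.73823572] [ 3.13898749e+00 -1.15236781e-01  1.95205113e-03] [-0.27191372 -0.5031676  -1.7651177 ]
```

View pics/w3.png

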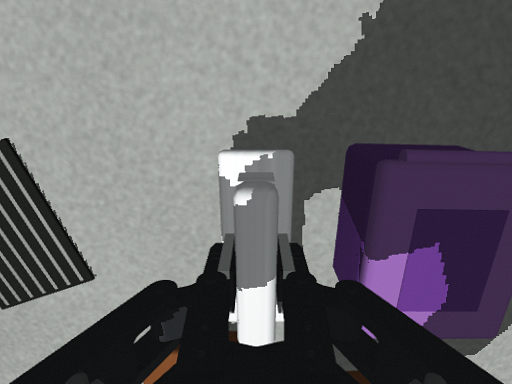

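>>> play_rows(jaw=[0,0,0,0,0.045,0.045,0.045,0.045,0.045,0.045,0.045,0.045], slide=[[0,0,-0.012],[0,0,-0.01],[0,0,-0.003],[0,0,0],[0,0,0],[0,0,0],[0,0,0],[0,0,0.02],[0,0,0.04],[0,0,0.06],[0,0,0.05],[0,0,0.02]], angular=[[0,0,0],[0,0,0],[0,0,0],[0,0,0],[0,0,0],[0,0,0],[0,0,0],[0,0,0],[0,0,0],[0,0,0],[0,0,0],[0,0,0]])

```text
time_s: 7.4
position: [452.8, -195.8, 297.1]
eef_rot: [3.138, -0.115, 0.007]
ft_force: [0.8, 0.9, -0.2]
opening: 0.527
```

```bash
python3 - <<'E'
from h import *
d=grab("wrist","w4"); s=ctrl.get_state(); print(s["position"],s["eef_rot"],s["ft_force"])
E
```

```text
[ 453.25409045 -195.9903523   298.4086772 ] [ 3.1375033  -0.11518119  0.00959149] [ 1.76706724 -0.36557678  1.08513767]
```

View pics/w4.png

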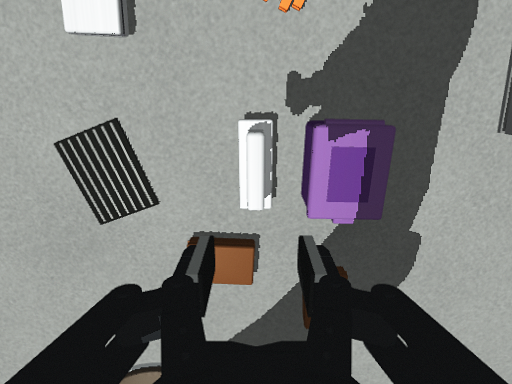

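```bash
python3 - <<'E'
from h import *
d=load("w4")
crop(d,230,105,410,235,4.4,"w4a"); crop(d,40,105,170,235,4.4,"w4b")
E
```

```text
(no output)
```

View pics/w4a.png

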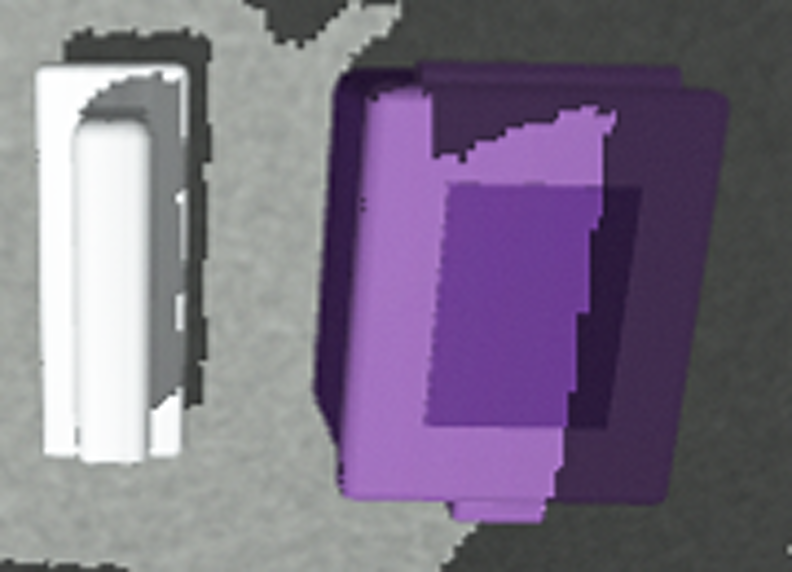

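View pics/w4b.png

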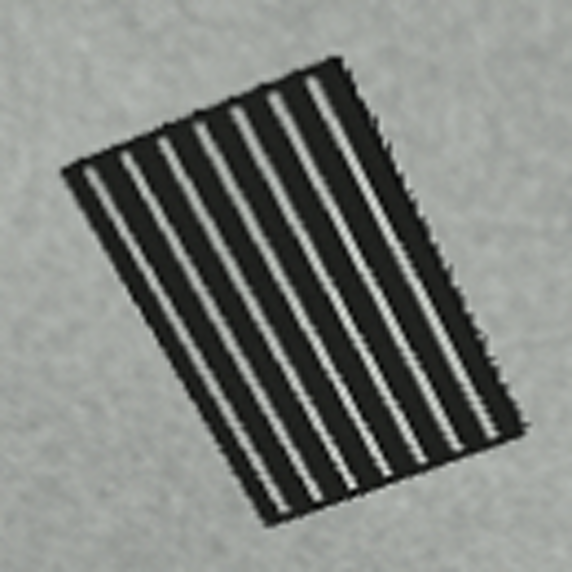

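```bash
cat >> h.py <<'E'
def q(d,n,c,k,o,z):
    P=hit(d,np.array(c)/k+o,z);e=P[0]+P[1]-P[2]-P[3];y=np.arctan2(e[1],e[0])
    print(n,P.mean(0).round(1),"yaw",y.round(3),[round(float(np.linalg.norm(P[i]-P[i-1])),1) for i in range(4)])
    return P.mean(0),y
E
python3 - <<'E'
from h import *
d=load("w4")
b,yb=q(d,"brush back",[(35,66),(188,66),(182,456),(43,456)],4.4,[230,105],26)
b2,_=q(d,"bar",[(78,122),(148,122),(145,462),(80,462)],4.4,[230,105],58)
t,yt=q(d,"tub top",[(368,85),(730,92),(665,503),(342,497)],4.4,[230,105],70)
t2,yt2=q(d,"tub rect",[(447,185),(642,185),(608,428),(426,426)],4.4,[230,105],70)
for bb in(b,b2):
  for tt in(t,t2):
    v=(bb-tt)[:2];y=-0.075;print(v@[np.cos(y),np.sin(y)],v@[-np.sin(y),np.cos(y)])
q(d,"mat",[(62,170),(340,57),(526,432),(268,526)],4.4,[40,105],3)
E
```

```text
brush back [ 449.2 -195.8   26. ] yaw -0.071 [108.3, 39.4, 108.3, 39.4]
bar [ 449.9 -196.    58. ] yaw -0.075 [86.8, 16.6, 86.8, 16.7]
tub top [ 444.7 -294.3   70. ] yaw -0.081 [101.3, 82.4, 101.8, 81.5]
tub rect [ 443.4 -295.5   70. ] yaw -0.082 [59.6, 45.3, 60.2, 45.0]
-2.852366181189902 98.61886713777379
-1.648667615825758 99.85551550627012
-2.121228202811781 98.42056314906107
-0.917529637447636 99.6572115175574
mat [447.1  -5.6   3. ] yaw 0.277 [118.4, 90.0, 117.8, 89.5]
```

>>> play_rows(jaw=[0.05,0.05,0.05,0.05,0.05,0.05,0.05,0.05,0.05,0.05], slide=[[0.025,-0.007,-0.006],[0.025,-0.007,-0.006],[0.025,-0.007,-0.006],[0.025,-0.007,-0.006],[0.025,-0.007,-0.006],[0.025,-0.007,-0.006],[0.025,-0.007,-0.006],[0.025,-0.007,-0.006],[0,0,0],[0,0,0]], angular=[[0,0,0.138],[0,0,0.138],[0,0,0.138],[0,0,0.138],[0,0,0.138],[0,0,0.138],[0,0,0.138],[0,0,0.138],[0,0,0],[0,0,0]])

```text
time_s: 8.7
position: [651.3, -251.3, 244.9]
eef_rot: [-2.734, -1.545, 0.002]
ft_force: [0.6, 0.4, 0.2]
opening: 0.589
```

```bash
python3 - <<'E'
from h import *
d=grab("wrist","w5"); s=ctrl.get_state(); print(s["position"],s["eef_rot"],s["ft_force"])
E
```

```text
[ 651.22313276 -251.32228342  245.50275663] [-2.73405916e+00 -1.54600935e+00  1.21761951e-03] [-0.20233719  1.10828626 -0.09598067]
```

View pics/w5.png

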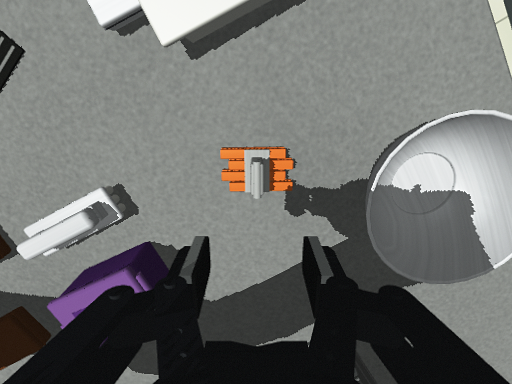

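```bash
python3 - <<'E'
from h import *
d=load("w5"); crop(d,210,135,310,210,7,"w5a")
hsv=cv2.cvtColor(d["pixels"],cv2.COLOR_BGR2HSV)
m=cv2.inRange(hsv,(5,150,80),(20,255,255)); m[:, :200]=0;m[:,320:]=0;m[240:]=0
ys,xs=np.nonzero(m);print(xs.min(),xs.max(),ys.min(),ys.max())
E
```

```text
220 293 147 190
```

View pics/w5a.png

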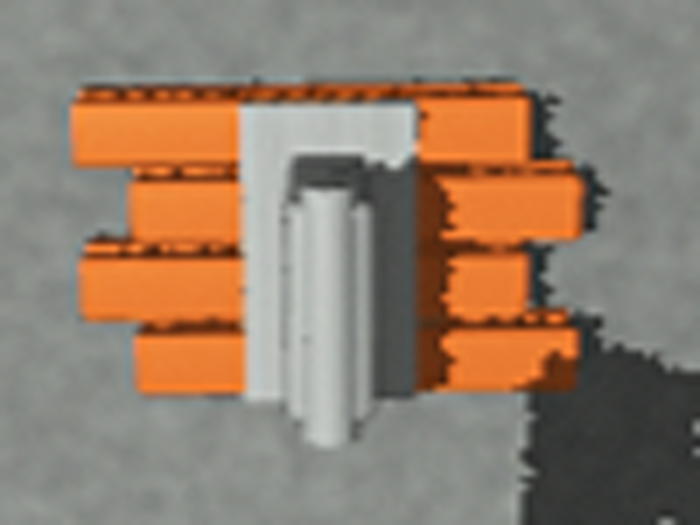

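```bash
python3 - <<'E'
from h import *
d=load("w5")
print(hit(d,np.array([(327,187),(327,446)])/7+[210,135],50))
P=hit(d,np.array([(240,102),(415,102),(415,400),(242,400)])/7+[210,135],17);print(P,P.mean(0))
E
```

```text
[[ 661.55307403 -235.53172521   50.        ]
 [ 642.84756394 -266.67910619   50.        ]]
[[ 653.19494849 -224.92726572   17.        ]
 [ 675.05578063 -238.07698459   17.        ]
 [ 651.88392317 -277.87641571   17.        ]
 [ 629.21706014 -264.24595391   17.        ]] [ 652.33792811 -251.28165498   17.        ]
```

>>> play_rows(jaw=[0.05,0.05,0.05,0.05,0.05,0.05,0.0,0.0,0.0,0.0,0.0,0.0], slide=[[0.001,0,-0.04],[0,0,-0.04],[0,0,-0.035],[0,0,-0.02],[0,0,-0.015],[0,0,0],[0,0,0],[0,0,0],[0,0,0],[0,0,0],[0,0,0],[0,0,0]], angular=[[0,0,0],[0,0,0],[0,0,0],[0,0,0],[0,0,0],[0,0,0],[0,0,0],[0,0,0],[0,0,0],[0,0,0],[0,0,0],[0,0,0]])

```text
time_s: 10.25
position: [653.7, -251.7, 97.2]
eef_rot: [2.732, 1.548, 0.002]
ft_force: [-0.7, -0.8, 6.2]
opening: 0.13
```

>>> play_rows(jaw=[0,0,0,0,0,0,0,0,0,0,0,0,0,0,0,0,0,0], slide=[[0,0,0.03],[0,0,0.04],[0,0,0.045],[0,0,0.045],[-0.0178,0.044,0.003],[-0.0178,0.044,0.003],[-0.0178,0.044,0.003],[-0.0178,0.044,0.003],[-0.0178,0.044,0.003],[-0.0178,0.044,0.003],[-0.0178,0.044,0.003],[-0.0178,0.044,0.003],[-0.0178,0.044,0.003],[-0.0178,0.044,0.003],[-0.0178,0.044,0.003],[-0.0178,0.044,0.003],[0,0,0],[0,0,0]], angular=[[0,0,0],[0,0,0],[0,0,0],[0,0,0],[0,0,0.034],[0,0,0.034],[0,0,0.034],[0,0,0.034],[0,0,0.034],[0,0,0.034],[0,0,0.034],[0,0,0.034],[0,0,0.034],[0,0,0.034],[0,0,0.034],[0,0,0.034],[0,0,0],[0,0,0]])

```text
time_s: 12.5
position: [439.4, 275.9, 291.7]
eef_rot: [2.363, 2.07, -0.001]
ft_force: [0.9, -0.2, 0.2]
opening: 0.13
```

```bash
python3 - <<'E'
from h import *
d=grab("wrist","w6"); s=ctrl.get_state(); print(s["position"],s["eef_rot"],s["ft_force"],s["opening"])
E
```

```text
[439.75881669 275.29471108 291.63652921] [ 2.36412646e+00  2.06779393e+00 -1.22794706e-03] [-0.44133016 -0.13584069 -0.57271125] 0.12912988996284125
```

View pics/w6.png

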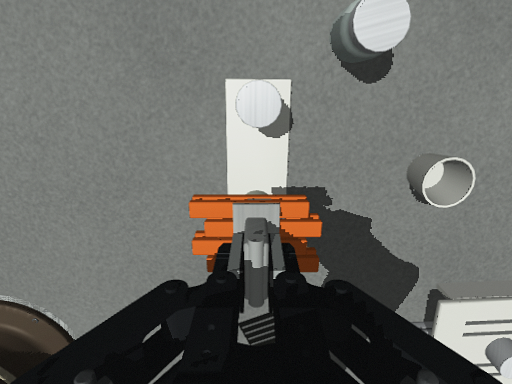

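```bash
python3 - <<'E'
from h import *
d=load("w6"); crop(d,200,60,320,210,4,"w6a"); crop(d,310,0,500,220,2.7,"w6b")
t=grab("top","top2"); crop(t,105,180,215,240,7,"top2a")
E
```

```text
(no output)
```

View pics/w6a.png

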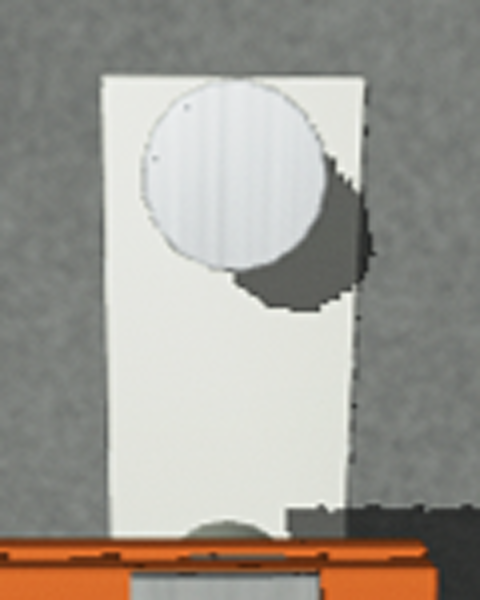

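View pics/w6b.png

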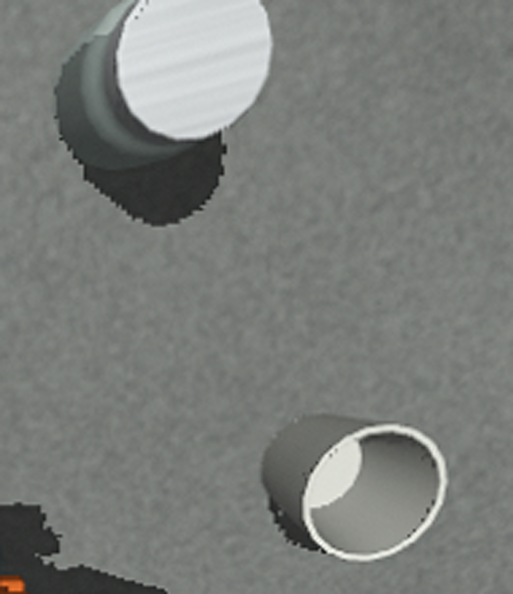

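View pics/top2a.png

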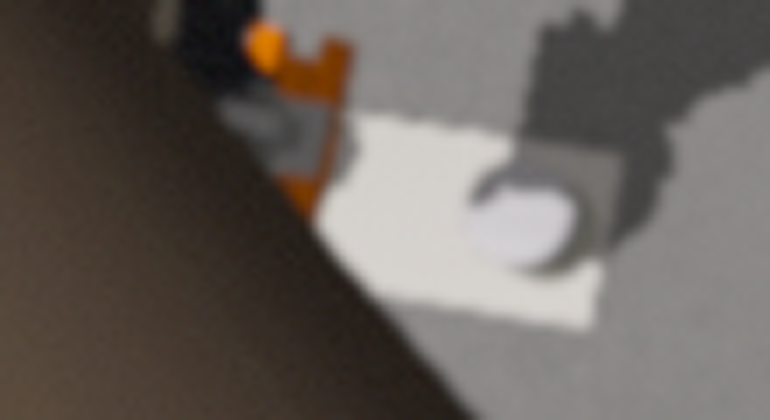

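```bash
python3 - <<'E'
from h import *
d=load("w6"); o=[200,60]
P=hit(d,np.array([(101,76),(364,76),(347,530),(111,535)])/4+o,4);print(P.round(1))
w=P[1]-P[0];print("w",np.linalg.norm(w),"yaw",np.arctan2(w[1],w[0]))
for a,b in((0,3),(1,2)):
    e=P[a]-P[b];print("yaw",np.arctan2(-e[0],e[1]))
mid=(P[0]+P[1])/2
y=np.mean([np.arctan2(w[1],w[0])]+[np.arctan2(-(P[a]-P[b])[0],(P[a]-P[b])[1]) for a,b in((0,3),(1,2))]);print("yaw",y)
ya=np.array([-np.sin(y),np.cos(y)])
print("org from edge",mid[:2]-90*ya)
L=hit(d,np.array([(234.5,175.5)])/4+o,70)[0];print("pot",L,"org",L[:2]-65*ya)
t=load("top1"); k=3.8;o=[100,60]
L=hit(t,np.array([(133,545),(302,572)])/k+o,70);print("top pots",L,L.mean(0),np.linalg.norm(L[0]-L[1]))
e=L[0]-L[1];print(np.arctan2(-e[0],e[1]))
P=hit(t,np.array([(140,505),(352,533),(340,633),(120,600)])/k+o,4);print(P.round(),P.mean(0))
# jar, cup
o=[310,0];k=2.7
print("jar lid",hit(d,np.array([(195,62)])/k+o,80))
print("cup rim",hit(d,np.array([(375,493)])/k+o,50))
print("jar lid top",hit(t,np.array([(68,394)])/3.8+[100,60],80),"cup",hit(t,np.array([(304,302)])/3.8+[100,60],50))
E
```

```text
[[417.2 372.6   4. ]
 [491.5 362.8   4. ]
 [473.1 226.8   4. ]
 [397.6 235.1   4. ]]
w 74.93964642323172 yaw -0.13187756548168408
yaw -0.1415347820565283
yaw -0.1343595672263344
yaw -0.13592397158818229
org from edge [442.18810251 278.52022632]
pot [451.15636304 343.60251066  70.        ] org [442.34848486 279.20203487]
top pots [[446.86946309 338.83884686  70.        ]
 [428.751102   210.07204947  70.        ]] [437.81028255 274.45544817  70.        ] 130.03523798885774
-0.13978906488227028
[[489. 359.   4.]
 [469. 186.   4.]
 [389. 192.   4.]
 [412. 369.   4.]] [440.14111137 276.57423697   4.        ]
jar lid [[564.43984158 396.74369205  80.        ]]
cup rim [[651.46834552 231.27403812  50.        ]]
jar lid top [[560.66557005 395.22624213  80.        ]] cup [[646.93088928 225.87212698  50.        ]]
```

>>> play_rows(jaw=[0,0,0,0,0,0,0,0], slide=[[0.001,0.0015,-0.03],[0.001,0.0017,-0.04],[0,0,-0.04],[0,0,-0.03],[0,0,-0.02],[0,0,-0.015],[0,0,0],[0,0,0]], angular=[[0,0,0],[0,0,0],[0,0,0],[0,0,0],[0,0,0],[0,0,0],[0,0,0],[0,0,0]])

```text
time_s: 13.6
position: [441.8, 279.8, 117.6]
eef_rot: [2.363, 2.069, 0.002]
ft_force: [0.3, -0.6, -1.1]
opening: 0.133
```

```bash
python3 - <<'E'
from h import *
d=grab("wrist","w7"); s=ctrl.get_state(); print(s["position"],s["eef_rot"],s["ft_force"],s["opening"])
d=grab("scene","s7"); crop(d,240,110,350,180,7,"s7a")
E
```

```text
[441.87670244 279.89779192 117.75828071] [2.36326300e+00 2.06943484e+00 2.29663861e-03] [ 0.4711128   0.40685533 -1.30061982] 0.13321218653122618
```

View pics/w7.png

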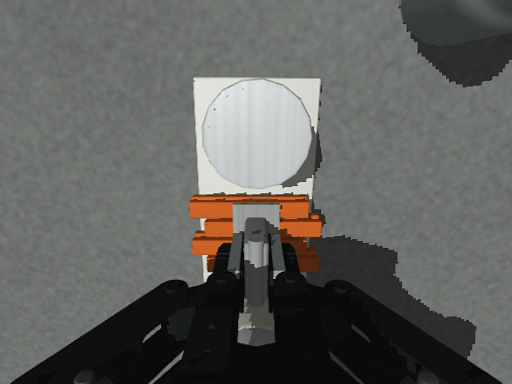

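View pics/s7a.png

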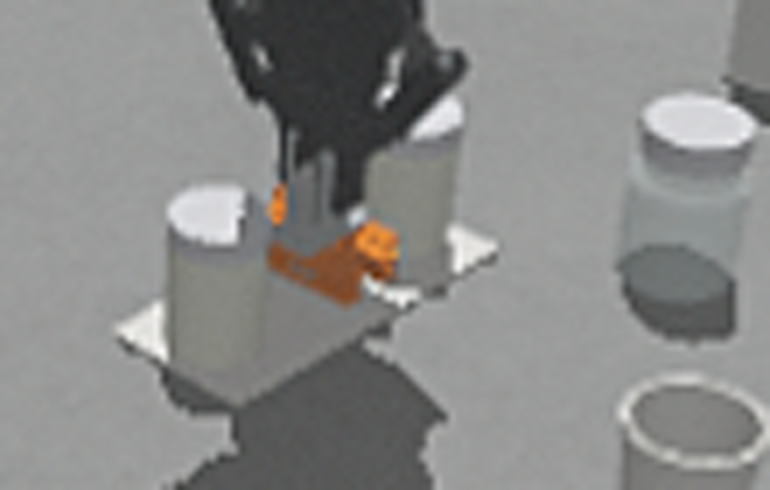

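>>> play_rows(jaw=[0,0,0,0.05,0.05,0.05,0.05,0.05,0.05,0.05,0.05,0.05], slide=[[0,-0.001,-0.01],[0,0,-0.006],[0,0,0],[0,0,0],[0,0,0],[0,0,0],[0,0,0.03],[0,0,0.05],[0,0,0.05],[0,0,0.05],[0,0,0.02],[0,0,0]], angular=[[0,0,0],[0,0,0],[0,0,0],[0,0,0],[0,0,0],[0,0,0],[0,0,0],[0,0,0],[0,0,0],[0,0,0],[0,0,0],[0,0,0]])

```text
time_s: 15.2
position: [441.8, 279.1, 302.4]
eef_rot: [2.363, 2.069, 0.005]
ft_force: [-0.1, -0.5, 0.2]
opening: 0.591
```

```bash
python3 - <<'E'
from h import *
d=grab("wrist","w8"); s=ctrl.get_state(); print(s["position"],s["eef_rot"],s["ft_force"],s["opening"])
crop(d,180,60,330,260,3,"w8a")
E
```

```text
[441.39836762 278.58338054 300.94730173] [2.36298072e+00 2.06940861e+00 1.29802270e-03] [-0.09589386 -0.79692703  0.44519746] 0.5837358713122689
```

View pics/w8a.png

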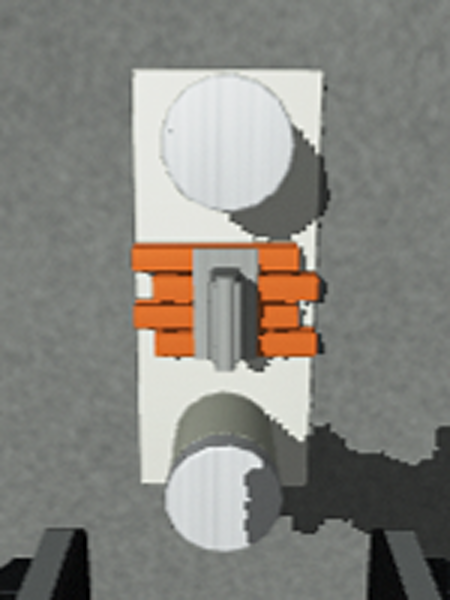

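```bash
python3 - <<'E'
from h import *
d=load("w8"); o=[180,60];k=3
p=hit(d,np.array([(228,142),(223.5,498)])/k+o,70);print(p,p.mean(0),np.linalg.norm(p[0]-p[1]))
print(hit(d,np.array([(226,275),(226,368)])/k+o,50).mean(0))
print(hit(d,np.array([(192,248),(258,248),(258,359),(195,359)])/k+o,21).mean(0))
E
```

```text
[[451.36928097 343.83257531  70.        ]
 [432.62147267 215.55719913  70.        ]] [441.99537682 279.69488722  70.        ] 129.6381597019274
[441.94723254 277.91325952  50.        ]
[441.90976931 277.82445423  21.        ]
```

>>> play_rows(jaw=[0.085,0.085,0.085,0.085,0.085,0.085,0.085,0.085,0.085,0.085,0.085], slide=[[0.013,-0.0355,-0.002],[0.013,-0.0355,-0.002],[0.013,-0.0355,-0.002],[0.013,-0.0355,-0.002],[0.013,-0.0355,-0.002],[0.013,-0.0355,-0.002],[0.013,-0.0355,-0.002],[0.013,-0.0355,-0.002],[0.013,-0.0355,-0.002],[0,0,0],[0,0,0]], angular=[[0,0,-0.169],[0,0,-0.169],[0,0,-0.169],[0,0,-0.169],[0,0,-0.169],[0,0,-0.169],[0,0,-0.169],[0,0,-0.169],[0,0,-0.169],[0,0,0],[0,0,0]])

```text
time_s: 16.62
position: [557.7, -40.1, 281.4]
eef_rot: [-3.139, 0.126, 0.004]
ft_force: [0.4, 0.4, -0.2]
opening: 0.995
```

```bash
python3 - <<'E'
from h import *
d=grab("wrist","w9"); s=ctrl.get_state(); print(s["position"],s["eef_rot"],s["ft_force"],s["opening"])
E
```

```text
[557.78053821 -39.5924646  281.83273952] [-3.13863364e+00  1.24768123e-01  3.06665935e-03] [ 0.5002385   0.28465083 -0.22109349] 0.9992559477899428
```

View pics/w9.png

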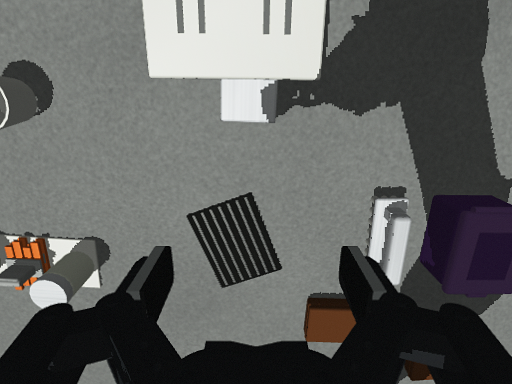

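```bash
python3 - <<'E'
from h import *
d=load("w9"); crop(d,140,50,340,140,4,"w9a"); crop(d,170,180,300,300,4,"w9b")
E
```

View pics/w9a.png

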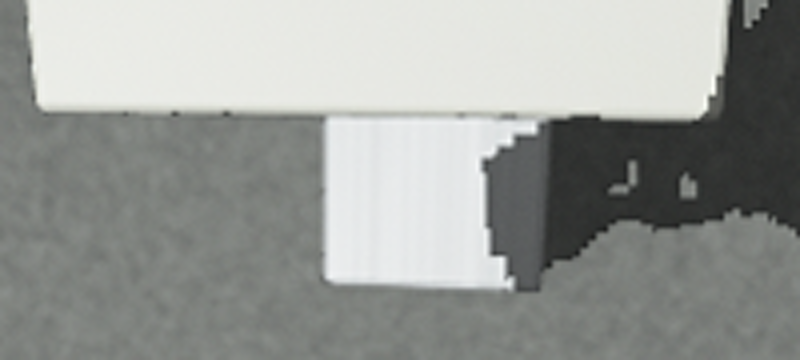

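View pics/w9b.png

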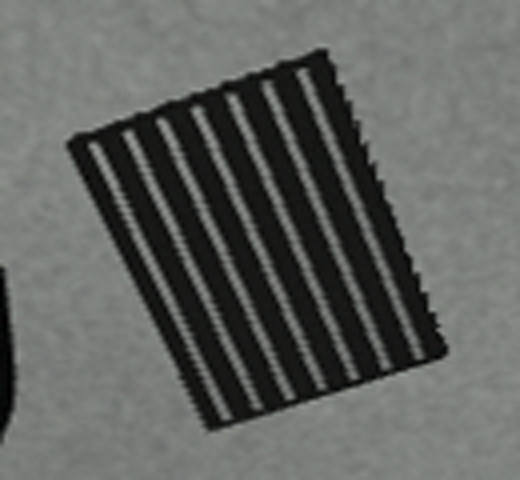

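```bash
python3 - <<'E'
from h import *
d=load("w9"); o=[140,50];k=4
P=hit(d,np.array([(324,116),(545,122),(538,291),(324,283)])/k+o,26);print(P.round(1))
e=P[0]-P[3];print(np.arctan2(e[1],e[0]));e=P[1]-P[2];print(np.arctan2(e[1],e[0]));e=P[3]-P[2];print(np.arctan2(-e[0],e[1]),np.linalg.norm(e),(P[2]+P[3])/2)
P=hit(d,np.array([(40,109),(710,118)])/k+o,44);print(P);e=P[0]-P[1];print(np.arctan2(-e[0],e[1]),np.linalg.norm(e))
q(d,"mat",[(67,145),(325,50),(448,352),(210,431)],4,[170,180],3)
E
```

```text
[[652.3 -11.7  26. ]
 [646.2 -68.7  26. ]
 [603.2 -64.3  26. ]
 [610.   -6.7  26. ]]
-0.1169981035796796
-0.10271584358175687
-0.11717450546820644 57.92037212352529 [606.61588132 -35.49720741  26.        ]
[[ 659.02765696   55.53644032   44.        ]
 [ 643.60277905 -107.85792211   44.        ]]
-0.09412380937682198 164.12082297895105
mat [447.7  -4.8   3. ] yaw 0.283 [118.1, 89.5, 117.9, 89.3]
```

>>> play_rows(jaw=[0.085,0.085,0.085,0.085,0.085,0.085], slide=[[0.017,0.0005,-0.033],[0.017,0.0005,-0.033],[0.017,0.0005,-0.033],[0.017,0.0005,-0.033],[0,0,0],[0,0,0]], angular=[[0,0,-0.015],[0,0,-0.015],[0,0,0],[0,0,0],[0,0,0],[0,0,0]])

```text
time_s: 17.42
position: [626.1, -38.0, 151.5]
eef_rot: [-3.136, 0.174, 0.0]
ft_force: [1.0, 0.5, 0.9]
opening: 0.996
```

```bash
python3 - <<'E'
from h import *
d=grab("wrist","w10"); s=ctrl.get_state(); print(s["position"],s["eef_rot"],s["ft_force"],s["opening"])
E
```

```text
[626.36375312 -38.22109224 152.18238577] [-3.13651060e+00  1.74533259e-01 -1.95504653e-03] [ 0.06598907 -0.59531988  0.4824321 ] 0.9975626469470178
```

View pics/w10.png

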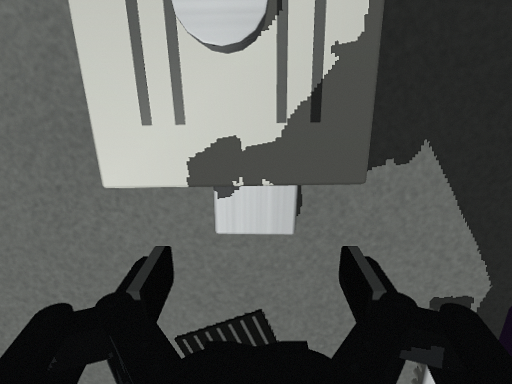

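```bash
python3 - <<'E'
from h import *
d=load("w10")
P=hit(d,[(215,233),(295,234)],26);print(P,np.linalg.norm(P[0]-P[1]));e=P[0]-P[1];print(np.arctan2(-e[0],e[1]),P.mean(0))
P=hit(d,[(105,187),(364,183)],44);print(P)
E
```

```text
[[611.5545457   -6.39909075  26.        ]
 [604.25471744 -64.96300349  26.        ]] 59.01711080594447
-0.12400761591286583 [607.90463157 -35.68104712  26.        ]
[[ 660.29255553   54.58029569   44.        ]
 [ 644.83057658 -109.18880449   44.        ]]
```

>>> play_rows(jaw=[0.085,0.085,0.085,0.085,0.085], slide=[[0,0,-0.025],[0,0,-0.02],[0,0,-0.02],[0,0,-0.011],[0,0,0]], angular=[[0,0,0],[0,0,0],[0,0,0],[0,0,0],[0,0,0]])

```text
time_s: 18.1
position: [625.8, -38.8, 73.9]
eef_rot: [3.137, -0.176, -0.003]
ft_force: [0.9, -0.6, -0.4]
opening: 0.997
```

>>> play_rows(jaw=[0.05,0.04,0.04,0.04,0.04,0.04], slide=[[0,0,0],[0,0,0],[0,0,0],[0,0,0],[0,0,0],[0,0,0]], angular=[[0,0,0],[0,0,0],[0,0,0],[0,0,0],[0,0,0],[0,0,0]], grip_force=50)

```text
time_s: 18.85
position: [627.0, -38.7, 75.8]
eef_rot: [-3.137, 0.176, -0.003]
ft_force: [-1.2, 0.8, 6.8]
opening: 0.689
```

```bash
python3 - <<'E'
from h import *
d=grab("wrist","w11"); s=ctrl.get_state(); print(s["position"],s["eef_rot"],s["ft_force"],s["opening"])
E
```

```text
[626.94617891 -38.72240074  75.85084143] [-3.13655346e+00  1.76057559e-01 -2.57466468e-03] [ 0.79945316 -0.15382856  6.0690182 ] 0.694091230838108
```

View pics/w11.png

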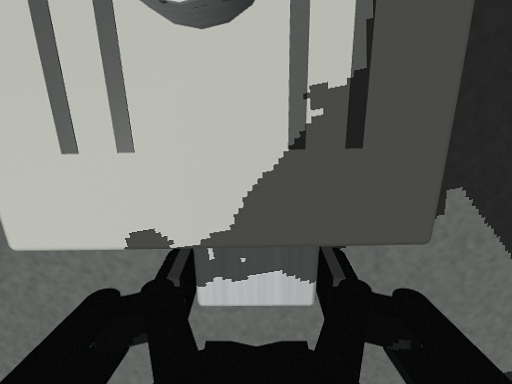

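>>> play_rows(jaw=[0.04,0.04,0.04,0.04,0.04,0.04,0.04,0.04,0.04,0.04], slide=[[-0.01,0.001,0.001],[-0.013,0.0013,0],[-0.013,0.0013,0],[-0.013,0.0013,0],[-0.013,0.0013,0],[-0.013,0.0013,0],[0,0,0.01],[0,0,0.03],[0,0,0.03],[0,0,0]], angular=[[0,0,0],[0,0,0],[0,0,0],[0,0,0],[0,0,0],[0,0,0],[0,0,0],[0,0,0],[0,0,0],[0,0,0]])

```text
time_s: 20.15
position: [553.0, -31.3, 148.5]
eef_rot: [-3.136, 0.176, -0.008]
ft_force: [0.1, 0.2, -2.1]
opening: 0.691
```

```bash
python3 - <<'E'
from h import *
d=grab("wrist","w12"); s=ctrl.get_state(); print(s["position"],s["eef_rot"],s["ft_force"],s["opening"])
E
```

```text
[552.0341893  -31.38957442 146.99070566] [-3.13661849  0.17641518 -0.0037804 ] [-0.2548936  -0.03547486 -2.75790438] 0.6899561378858392
```

View pics/w12.png

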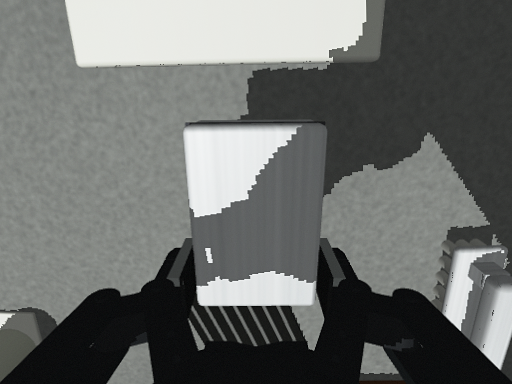

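```bash
python3 - <<'E'
from h import *
d=load("w12"); s=ctrl.get_state()
c,y=q(d,"tin",[(185,125),(326,125),(315,305),(198,305)],1,[0,0],97)
ty=2*np.arctan2(s["eef_rot"][1],s["eef_rot"][0]);ty=(ty+np.pi)%(2*np.pi)-np.pi
v=(c-s["position"])[:2];off=np.array([v@[np.cos(ty),np.sin(ty)],v@[-np.sin(ty),np.cos(ty)]]);print(ty,off)
n=.28;print("tcp target",np.array([447.5,-5.2])-np.array([off[0]*np.cos(n)-off[1]*np.sin(n),off[0]*np.sin(n)+off[1]*np.cos(n)]), "dyaw",n-y)
E
```

```text
tin [577.4 -34.6  97. ] yaw -0.107 [88.9, 57.3, 88.9, 58.8]
-0.11236910592216454 [25.5728541 -0.3786179]
tcp target [422.8184363  -11.90332989] dyaw 0.38702013832740195
```

>>> play_rows(jaw=[0.04,0.04,0.04,0.04,0.04,0.04,0.04,0.04,0.04,0.04], slide=[[-0.0258,0.0039,0],[-0.0258,0.0039,0],[-0.0258,0.0039,0],[-0.0258,0.0039,0],[-0.0258,0.0039,0],[0,0,-0.02],[0,0,-0.02],[0,0,-0.015],[0,0,0],[0,0,0]], angular=[[0,0,0.0774],[0,0,0.0774],[0,0,0.0774],[0,0,0.0774],[0,0,0.0774],[0,0,0],[0,0,0],[0,0,0],[0,0,0],[0,0,0]])

```text
time_s: 21.45
position: [422.2, -11.7, 90.8]
eef_rot: [-3.112, -0.43, 0.001]
ft_force: [0.2, -0.3, -1.7]
opening: 0.697
```

```bash
python3 - <<'E'
from h import *
d=grab("wrist","w13"); s=ctrl.get_state(); print(s["position"],s["eef_rot"],s["ft_force"],s["opening"])
print(2*np.arctan2(s["eef_rot"][1],s["eef_rot"][0]))
E
```

```text
[422.46926119 -11.7586415   91.13165139] [-3.11196803e+00 -4.30337762e-01 -2.82408124e-04] [-0.66003125 -0.47825053 -2.79251073] 0.689636829517828
-6.008358742734522
```

View pics/w13.png

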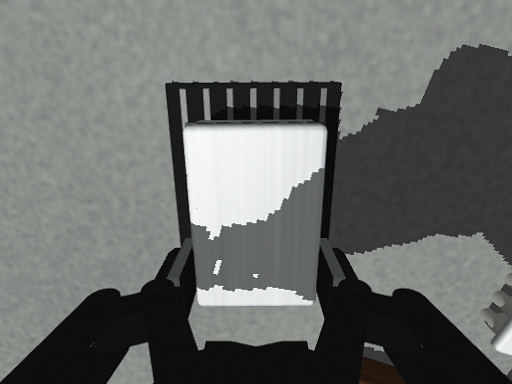

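>>> play_rows(jaw=[0.04,0.04,0.04,0.085,0.085,0.085,0.085,0.085,0.085,0.085,0.085,0.085,0.085], slide=[[0,0,-0.007],[0,0,-0.005],[0,0,0],[0,0,0],[0,0,0],[0,0,0],[0,0,0.02],[0,0,0.04],[0,0,0.06],[0,0,0.06],[0,0,0.04],[0,0,0],[0,0,0]], angular=[[0,0,0],[0,0,0],[0,0,0],[0,0,0],[0,0,0],[0,0,0],[0,0,0],[0,0,0],[0,0,0],[0,0,0],[0,0,0],[0,0,0],[0,0,0]])

```text
time_s: 23.12
position: [421.9, -11.9, 298.4]
eef_rot: [3.112, 0.43, -0.001]
ft_force: [0.7, -0.4, -0.1]
opening: 0.996
```

```bash
python3 - <<'E'
from h import *
d=grab("wrist","w14"); s=ctrl.get_state(); print(s["position"],s["eef_rot"],s["ft_force"],s["opening"])
print(2*np.arctan2(s["eef_rot"][1],s["eef_rot"][0]))
crop(d,170,80,340,230,4,"w14a")
E
```

```text
[421.69973977 -11.86604296 297.86089913] [-3.11180659e+00 -4.30306760e-01  2.77344394e-03] [ 0.4652149 -0.4026581  0.8501337] 0.9938168100607182
-6.008364214549397
```

View pics/w14a.png

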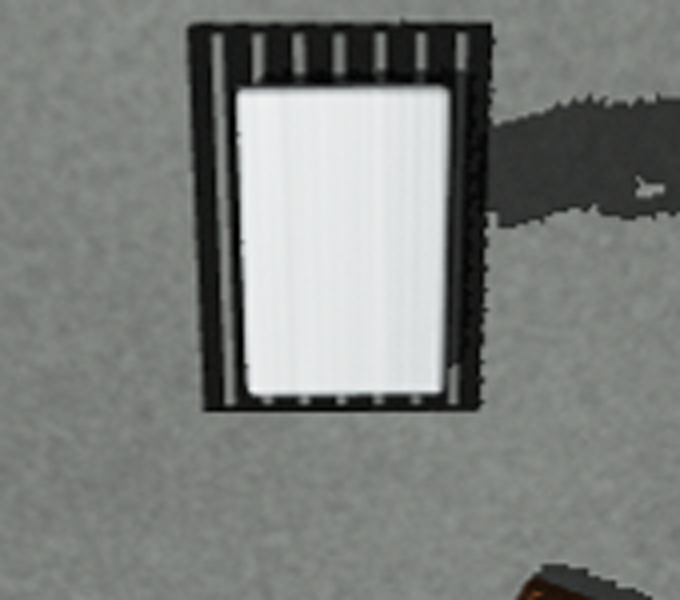

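```bash
python3 - <<'E'
from h import *
d=load("w14")
t,y=q(d,"tin",[(236,86),(449,86),(442,395),(247,395)],4,[170,80],29)
m,ym=q(d,"mat",[(189,24),(492,24),(480,410),(204,410)],4,[170,80],3)
v=(t-m)[:2];print(v@[np.cos(ym),np.sin(ym)],v@[-np.sin(ym),np.cos(ym)])
E
```

```text
tin [445.9  -5.6  29. ] yaw 0.281 [89.2, 58.9, 89.2, 58.5]
mat [447.4  -4.4   3. ] yaw 0.278 [118.7, 88.8, 118.6, 89.6]
-1.7986617369573736 -0.6940934686936977
```

>>> play_rows(jaw=[0.085,0.085,0.085,0.085,0.085,0.085,0.085,0.085,0.085,0.085,0.085], slide=[[0.0137,0.044,0],[0.0137,0.044,0],[0.0137,0.044,0],[0.0137,0.044,0],[0.0137,0.044,0],[0.0137,0.044,0],[0.0137,0.044,0],[0.0137,0.044,0],[0.0137,0.044,0],[0,0,0],[0,0,0]], angular=[[0,0,0],[0,0,0],[0,0,0],[0,0,0],[0,0,0],[0,0,0],[0,0,0],[0,0,0],[0,0,0],[0,0,0],[0,0,0]])

```text
time_s: 24.55
position: [545.2, 383.6, 296.8]
eef_rot: [3.11, 0.431, -0.005]
ft_force: [-0.5, -0.7, -0.7]
opening: 0.995
```

```bash
python3 - <<'E'
from h import *
d=grab("wrist","w15"); s=ctrl.get_state(); print(s["position"],s["eef_rot"],s["ft_force"],s["opening"])
E
```

```text
[545.52925096 383.02683473 297.4242568 ] [ 3.11033295  0.42909027 -0.00313225] [-0.43931626 -0.25358612 -0.39125337] 0.9917452655026869
```

View pics/w15.png

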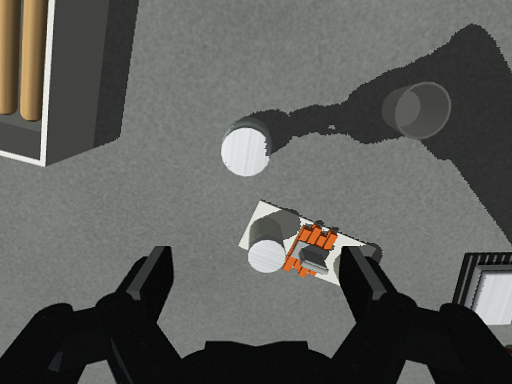

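```bash
python3 - <<'E'
from h import *
d=load("w15")
print(hit(d,[(246,151.5),(221,152),(271,152),(246,127),(246,176)],80).round(1))
crop(d,200,100,310,200,6,"w15a")
E
```

```text
[[565.4 398.7  80. ]
 [558.2 422.3  80. ]
 [571.6 374.9  80. ]
 [588.4 404.9  80. ]
 [541.1 392.1  80. ]]
```

View pics/w15a.png

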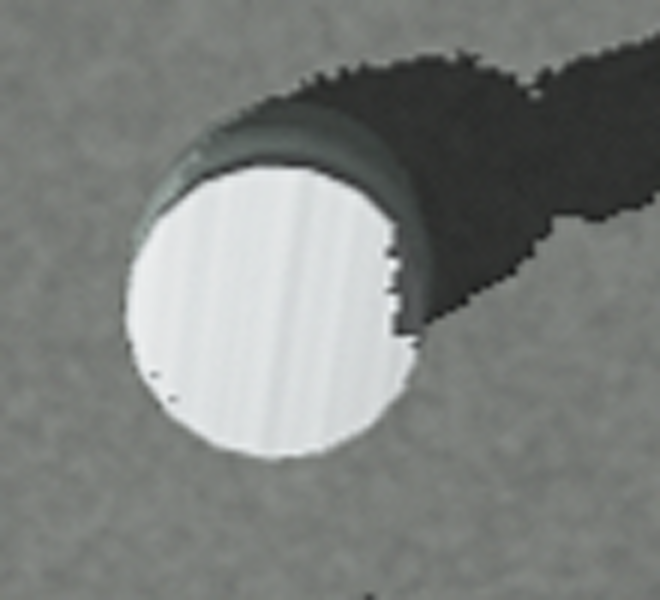

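>>> play_rows(jaw=[0.085,0.085,0.085,0.085,0.085,0.085,0.085], slide=[[0.005,0.004,-0.034],[0.005,0.004,-0.034],[0.005,0.004,-0.034],[0.0047,0.0035,-0.03],[0,0,0],[0,0,0],[0,0,0]], angular=[[0,0,0],[0,0,0],[0,0,0],[0,0,0],[0,0,0],[0,0,0],[0,0,0]])

```text
time_s: 25.48
position: [565.9, 399.8, 168.9]
eef_rot: [-3.111, -0.429, -0.004]
ft_force: [-0.1, 1.1, -0.1]
opening: 0.994
```

```bash
python3 - <<'E'
from h import *
d=grab("wrist","w16"); s=ctrl.get_state(); print(s["position"],s["eef_rot"],s["ft_force"],s["opening"])
E
```

```text
[565.82461266 399.82847636 168.71405783] [-3.11109285 -0.42967894 -0.00356115] [-0.18777644  0.04910606 -0.63164227] 0.9919008219361385
```

View pics/w16.png

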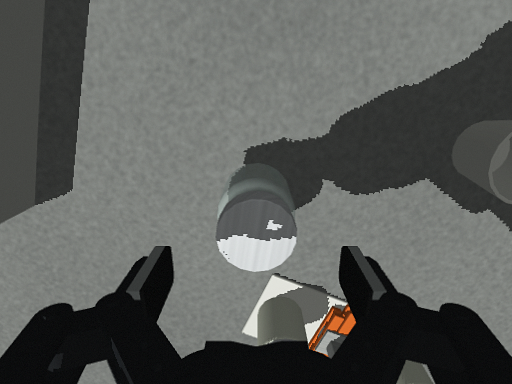

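```bash
python3 - <<'E'
from h import *
d=load("w16")
print(hit(d,[(256.5,234)],80).round(1))
E
```

```text
[[566.4 399.2  80. ]]
```

>>> play_rows(jaw=[0.085,0.085,0.085,0.085,0.085], slide=[[0,0,-0.03],[0,0,-0.025],[0,0,-0.015],[0,0,-0.006],[0,0,0]], angular=[[0,0,0],[0,0,0],[0,0,0],[0,0,0],[0,0,0]])

```text
time_s: 26.15
position: [565.5, 399.9, 91.3]
eef_rot: [-3.112, -0.43, -0.001]
ft_force: [0.5, -0.3, -0.4]
opening: 0.998
```

>>> play_rows(jaw=[0.06,0.045,0.045,0.045,0.045,0.045,0.045], slide=[[0,0,0],[0,0,0],[0,0,0],[0,0,0],[0,0,0],[0,0,0],[0,0,0]], angular=[[0,0,0],[0,0,0],[0,0,0],[0,0,0],[0,0,0],[0,0,0],[0,0,0]], grip_force=35)

```text
time_s: 27.02
position: [565.8, 400.0, 92.1]
eef_rot: [-3.111, -0.43, -0.002]
ft_force: [-1.0, -0.3, 6.5]
opening: 0.635
```

```bash
python3 - <<'E'
from h import *
d=grab("wrist","w17"); s=ctrl.get_state(); print(s["position"],s["eef_rot"],s["ft_force"],s["opening"])
E
```

```text
[565.78119807 400.05085363  92.0563338 ] [-3.11137839e+00 -4.30097010e-01 -2.31605055e-03] [ 0.33452204 -0.68102966  6.70062437] 0.6386454601984621
```

View pics/w17.png

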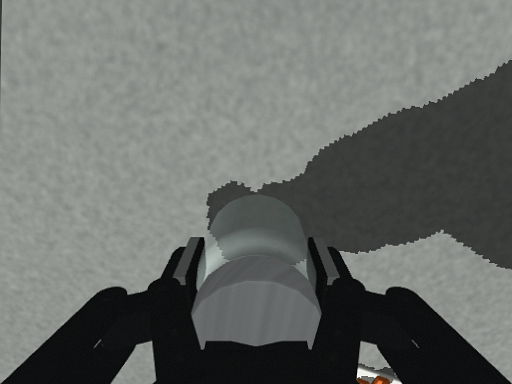

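>>> play_rows(jaw=[0.045,0.045,0.045,0.045,0.045,0.045,0.045,0.045,0.045,0.045,0.045,0.045,0.045,0.045,0.045,0.045,0.045,0.045,0.045,0.045], slide=[[0,0,0.015],[0,0,0.03],[0,0,0.035],[0,0,0.03],[-0.003,-0.0101,0],[-0.007,-0.0237,0],[-0.01,-0.0338,0],[-0.01,-0.0338,0],[-0.01,-0.0338,0],[-0.01,-0.0338,0],[-0.01,-0.0338,0],[-0.01,-0.0338,0],[-0.01,-0.0338,0],[-0.01,-0.0338,0],[-0.01,-0.0338,0],[-0.01,-0.0338,0],[-0.007,-0.0237,0],[-0.003,-0.0101,0],[0,0,0],[0,0,0]], angular=[[0,0,0],[0,0,0],[0,0,0],[0,0,0],[0,0,0],[0,0,0],[0,0,0],[0,0,0],[0,0,0],[0,0,0],[0,0,0],[0,0,0],[0,0,0],[0,0,0],[0,0,0],[0,0,0],[0,0,0],[0,0,0],[0,0,0],[0,0,0]])

```text
time_s: 29.58
position: [445.5, -4.9, 200.8]
eef_rot: [-3.111, -0.432, -0.0]
ft_force: [-0.5, 0.2, -2.2]
opening: 0.641
```

```bash
python3 - <<'E'
from h import *
d=grab("wrist","w18"); s=ctrl.get_state(); print(s["position"],s["eef_rot"],s["ft_force"],s["opening"])
E
```

```text
[445.57444299  -4.79850638 200.8626277 ] [-3.11119135e+00 -4.32705095e-01 -3.95487155e-04] [-0.12421654  0.00421229 -1.71963552] 0.6425188682786428
```

View pics/w18.png

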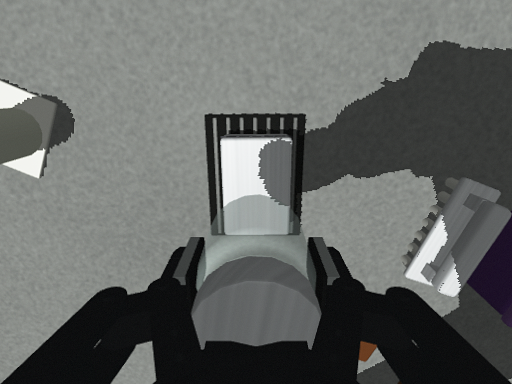

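>>> play_rows(jaw=[0.045,0.045,0.045,0.045,0.045,0.045,0.045,0.045], slide=[[0.0005,-0.0006,-0.015],[0,0,-0.025],[0,0,-0.02],[0,0,-0.01],[0,0,-0.005],[0,0,-0.002],[0,0,0],[0,0,0]], angular=[[0,0,0],[0,0,0],[0,0,0],[0,0,0],[0,0,0],[0,0,0],[0,0,0],[0,0,0]])

```text
time_s: 30.62
position: [446.1, -6.5, 124.3]
eef_rot: [3.112, 0.43, 0.001]
ft_force: [-0.1, -0.3, -1.8]
opening: 0.644
```

```bash
python3 - <<'E'
from h import *
d=grab("scene","s19"); s=ctrl.get_state(); print(s["position"],s["eef_rot"],s["ft_force"],s["opening"])
crop(d,190,130,280,220,7,"s19a")
E
```

```text
[446.07779033  -6.55028394 124.30362343] [3.11177983e+00 4.30037927e-01 1.34550403e-03] [ 0.37262169  0.64267397 -1.56065334] 0.6391324230048084
```

View pics/s19a.png

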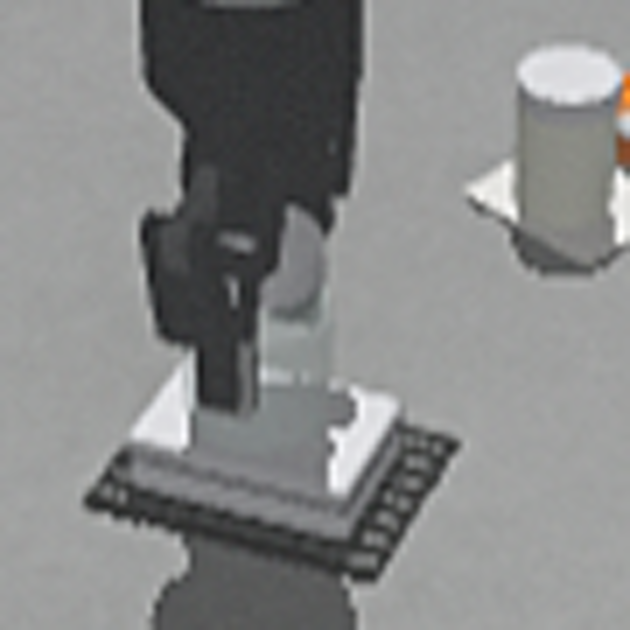

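>>> play_rows(jaw=[0.045,0.045,0.045,0.045], slide=[[0,0.001,-0.001],[0,0,-0.001],[0,0,-0.001],[0,0,0]], angular=[[0,0,0],[0,0,0],[0,0,0],[0,0,0]])

```text
time_s: 31.18
position: [445.8, -5.5, 121.0]
eef_rot: [3.112, 0.43, -0.0]
ft_force: [-0.8, -0.2, 2.2]
opening: 0.638
```

Contact is felt (force rose from −1.6 to +2.2 N). Release gently and rise.

>>> play_rows(jaw=[0.06,0.07,0.085,0.085,0.085,0.085,0.085,0.085,0.085,0.085,0.085,0.085], slide=[[0,0,0],[0,0,0],[0,0,0],[0,0,0],[0,0,0.01],[0,0,0.025],[0,0,0.03],[0,0,0.04],[0,0,0.05],[0,0,0.02],[0,0,0],[0,0,0]], angular=[[0,0,0],[0,0,0],[0,0,0],[0,0,0],[0,0,0],[0,0,0],[0,0,0],[0,0,0],[0,0,0],[0,0,0],[0,0,0],[0,0,0]])

```text
time_s: 32.67
position: [445.3, -5.6, 295.3]
eef_rot: [3.112, 0.43, -0.001]
ft_force: [0.9, -0.2, 0.2]
opening: 0.993
```

```bash
python3 - <<'E'
from h import *
d=grab("wrist","w20"); s=ctrl.get_state(); print(s["position"],s["eef_rot"],s["ft_force"],s["opening"])
g=grab("scene","s20")
crop(d,170,80,340,260,3.3,"w20a")
E
```

```text
[445.19011494  -5.55986848 294.93652999] [-3.11167724e+00 -4.30326016e-01  2.78498980e-03] [ 0.08679571  0.22192355 -0.09742747] 0.9958376606616558
```

View pics/w20a.png

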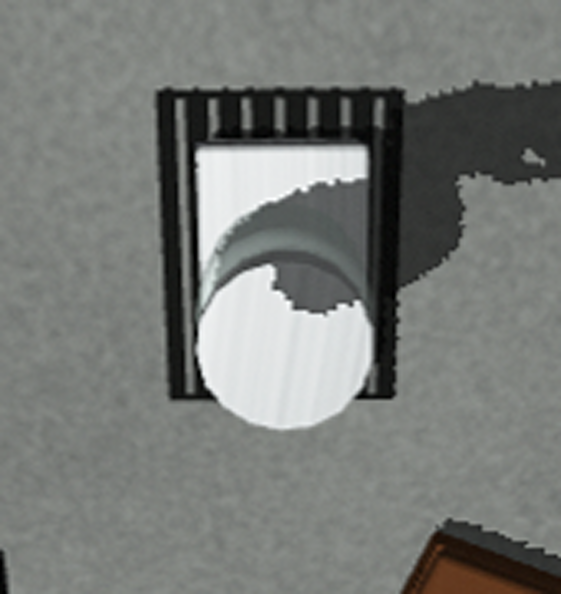

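View pics/s20.png

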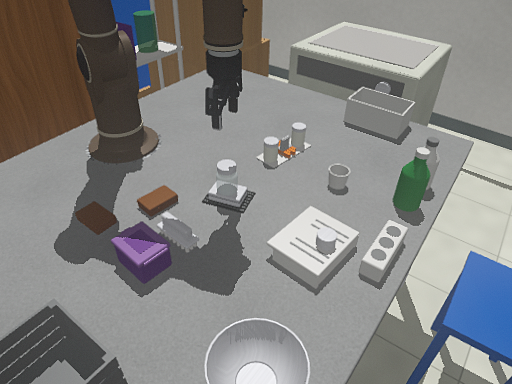

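```bash
python3 - <<'E'
from h import *
d=load("w20");o=[170,80];k=3.3
print("jar",hit(d,np.array([(286,342)])/k+o,109))
P=hit(d,np.array([(196,143),(369,143)])/k+o,29);y=.28
print("tin",P.mean(0)[:2]-45*np.array([np.cos(y),np.sin(y)]))
m,ym=q(d,"mat",[(158,91),(404,91),(394,398),(171,398)],k,o,3)
E
```

```text
jar [[446.10745094  -6.46278307 109.        ]]
tin [446.18207078  -5.58870049]
mat [447.4  -4.7   3. ] yaw 0.279 [118.3, 88.6, 118.3, 88.9]
```

```bash
python3 - <<'E'
from workcell import ctrl
print(ctrl.sign_off())
E
```

```text
the job is handed in; nothing more can be done
None
```

All four placements are done, and the job was handed in at about 33 s of the 120 s allowed. The brush, then the pegs, tin and jar were each picked up, set down and let go. The arm ended open and clear, about 30 cm above the table.

My last camera measurements, all inside the limits:

| Item | Measured | Limit |
|---|---|---|
| Brush along the tub's y | 98.4–99.9 mm from the tub's centre | 100 ± 15 mm |
| Brush along the tub's x | 1–3 mm off | 15 mm |
| Brush parallel with the tub | within about 0.01 rad | 0.17 rad |
| Pegs from midway between the pots | about 2 mm | 13 mm |
| Tin centre from the mat's centre | about 2 mm | 12 mm |
| Tin along the mat's long side | within about 0.01 rad | 0.17 rad |
| Jar from the tin's centre | about 1 mm | 12 mm |

- **Jar and cup:** the jar looked upright in the final pictures. The cup was never approached and looked to be where it began, though I did not measure it again at the end.
- **Disagreement:** the top camera and the wrist camera differed by 2–5 mm on the pots' position. I used the wrist camera, and its later view with the pegs in place matched its earlier one to about 1 mm.
- **Failed checks:** none.

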